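# Load the spool feed track

## Task

Load the two loose thread spools into the spring-loaded feed track: pull the follower back by its knob, shift the knob sideways into the catch and leave it parked there, without hauling hard against the catch's stop. Stand both spools upright on the floor of the track, one behind the other between the end stop and the follower. Then unhook the knob and ease the follower forward, never letting it snap or ramming the spools, until it rests against them and the row is tight against the end stop; leave the things lying around where they are.

Things in the scene. Friction and masses are not known exactly. Their poses are not given: they have to be found in the camera images.
- track: Fixed aluminium feed track, 302 x 72 mm: an open channel along its x axis. Origin at bench height on the channel's centre line; x points to the end stop, y to the side with the catch. Channel floor at z = 0.006, 37 mm wide, walls up to z = 0.026. End stop's inner face at x = 0.095, top at z = 0.042. Spring tube behind x = -0.08. Follower parked, the channel is free from x = 0.016 to 0.095.
- outlet (a point): Point on the channel floor at the middle of the end stop's inner face (track x = +0.095, y = 0, z = 0.006).
- follower (a joint): How far the follower (black block across the channel, top at z = 0.040) is pulled back along track -x, in m, 0 to about 0.11. At 0 (start) its face is 12 mm from the end stop: gap = 0.012 + value. Its spring pushes it to the end stop with 4 N at 0, 7 to 9 N when parked; let go unhooked, it snaps forward. Closed on two spools it rests at about 0.0535.
- knob (a joint): Sideways position of the knob post on the follower, in m: 0 = on the channel's centre line (as at the start), grows toward track +y, end stop at 0.014. Slides with about 1.5 N of friction and stays where it is left. Parked in the catch it is about 0.008 to 0.014.
- knob_grip (a point): Centre of the knob's grip: upright black knob, 18 mm diameter, from z = 0.057 to 0.076 (this point: z = 0.065), on a 12 mm steel post 30 mm behind the follower's face. At the start at track x = 0.053, y = 0; it moves with both joints: track x = 0.053 - follower, track y = knob.
- catch_rail (a point): Fixed point atop the track's +y wall (track x = -0.025, y = 0.021, z = 0.026). Near it a steel C-plate, the catch (z 0.028 to 0.036), is clamped, each time elsewhere: its back stop across the channel meets the post at follower 0.071 to 0.107 (feel for it, under 15 N). From there the post shifts 14 mm to +y, then comes forward 4 mm onto the tooth that holds it. The tooth begins at y = 0.009.
- spool_1: Thread spool with dark red thread and black flanges, standing upright on the bench, 33 mm diameter, 38 mm tall, about 30 g. Origin at the centre of its underside, z up its axis. Either spool may stand in either place in the track.
- spool_2: Thread spool with dark blue thread and pale flanges, the same size: 33 mm diameter, 38 mm tall, about 30 g. Origin at the centre of its underside, z up its axis.
- pot_corks: Bystander: glass pot with corks, 68 mm diameter, 44 mm tall, origin at the centre of its underside. Leave alone.
- varnish_teal: Bystander: small teal lacquer bottle with pale cap, 27 mm diameter, 62 mm tall, origin at the centre of its underside. Leave alone.
- spatula_yellow: Bystander: yellow spatula lying flat, 136 mm long, 15 mm wide, 7 mm high, origin at the centre of its underside, long axis its y. Leave alone.
Mind the look-alikes: they are no part of the job. Leave any brown or orange look-alike of the spool_2 alone.

How it is judged:
By the outcome, as a careful person would: the job done as asked, in the order asked, and still so for the second after the job is handed in, with the robot touching nothing.
It also fails if it takes over 72 s, if anything falls off the work surface, if the arm or the gripper's body presses on something with over 40 N, if the wrist force passes 120 N, or if a joint passes its speed limit or range.

## Robot

A 6-joint arm with a two-finger parallel gripper is mounted at the origin on a cart in front of the work surface, level with it; the furniture and walls round the work are solid. World frame = base frame: x ahead of the robot, y to its left, z up, the work surface at z = 0. Lengths are in m, angles in rad, forces in N, time in s.
With the tool pointing down it reaches from about 0.35 to 0.975 m from the base axis. Payload 4.9 kg.
Tool frame: the origin (TCP) lies on the centre line of the jaws, within the pads' length; the fingertips stand manip.tcp_to_tips ahead of it and the grasp point (between the pads) is the TCP (manip.tcp_to_tips is the distance from the TCP to the fingertips, in m); y points along the fingers, z is the direction in which the jaws open and shut, and the axes are right-handed (so a half turn about y gives the same grasp; the last joint's range is limited). The gripper opens to 85 mm and grips with 20 to 120 N. Pads are 22 mm wide; open, the fingers measure 114 mm over their backs; the gripper's body (76 mm by 85 mm) begins 54 mm behind the grasp point. The pads swing forward as they close: fully open they stand 13 mm farther back than shut.
Start: joints at [1.113, 0.053, 1.613, -0, 1.476, -0.119], TCP at [0.208, 0.589, 0.213] pointing down, gripper open.
Joint ranges: [-3.01, 3.01], [-1.01, 2.22], [0.06, 2.58], [-1.02, 4.17], [0.09, 2.62], [-3.14, 3.14]. Speed limits (rad/s): [2.57, 2.57, 3.14, 3.14, 3.14, 3.14].

## Interface

Orientations are given as a unit quaternion [w, x, y, z].
In Python, from plant import manip gives the robot as it stands.
- The arm moves only by the tool apply_moves, never from a script. Its argument "moves" is a list of rows, each a list of 7 numbers: the gripper's target within -1 to 1 (shut at 1, half-way at 0, fully open at -1), then the shift along the tool's x, y, z in mm, then the turn, a rotation vector about the tool's x, y, z in degrees. A call has 1 to 20 rows; each row shifts and turns the commanded pose from where the row before left it, along the tool's axes as they then stand; what a row does not reach is not made up. A row lasts 1/10 s, in which the tool goes at most 50 mm and 8.59 degrees, less where a joint would pass 70% of its speed; a pose out of reach is approached as far as the arm can. A call with a gripper value outside its range is refused whole. The fingers move at their own pace and stop on an object; the grip force is fixed at half the most. Time passes only in rows, so rows that do not move let the fingers close. It gives the time, the measured TCP pose, the force and the opening at its end, in the units of the state.
- manip.state(): the state, without advancing time (a new reading comes with each control period).
- manip.grab_frame(name): name is "scene" or "top" or "wrist"; returns the picture (384x512x3 uint8, blue, green, red); there is no depth.
- manip.calibration(name): a dict with "mtx" (3x3 intrinsics, pixels), "T" (4x4, takes a point from camera to world coordinates); the wrist camera has in their place "T_tool_cam" (4x4, takes a point from camera to tool coordinates, whose origin is the TCP and whose axes are the tool frame's). Camera axes: x right, y down, z forward; pixel columns grow to the right and rows downward; lengths in m; the calibration is good to about 2 mm. The wrist camera is an equidistant fisheye: a pixel r from the principal point sees the ray r / f radians off the axis. A picture is of the moment at which its call begins: read the wrist's pose just before it. calibration takes no time and is no camera call.
- manip.job_done(): hands the job in, once; it reports no verdict.
The state is a dict: "time": time; "joint_pos": joint angles; "joint_vel": joint speeds; "joint_efforts": joint torques, N m; "tool_pos": TCP position; "tool_rot": TCP orientation; "contact_force": force on the tool from outside, world axes, zero at the start; "ft_torque": the same for the moment, N m; "gripper_width": opening from 0.0 (shut) to 1.0 (fully open).
Only numpy, scipy, OpenCV 4.12 (cv2) and the standard library are available. Lean on these libraries where they do the work, as an engineer would, in place of code of your own. Each camera call takes 0.05 s, during which the arm holds its last target. There are 200 camera calls.

## Working session

There is one attempt and no reset: what is moved stays moved. The work goes in short steps, Python scripts to look and compute and a tool call to move; the robot and the scene stay as the last step left them, time stands still between calls to the robot, and variables do not carry over. Pictures are saved under pics/ and viewed, about 8 in all and at most 12, crops included, and the job is handed in when it is done.

Besides the shell and the picture viewer there is one more tool, called by a JSON object that holds its "op" and its "data". apply_moves: Moves the arm, as the interface text tells. Its arguments: {"type":"object","properties":{"moves":{"type":"array","items":{"type":"array","items":{"type":"number"}}}},"required":["moves"]}

```bash
ls; mkdir -p pics; python3 - <<'E'
from plant import manip
import cv2,numpy as np
print(manip.state(), manip.tcp_to_tips)
for n in("scene","top"):
    cv2.imwrite(f"pics/{n}0.png",manip.grab_frame(n)); c=manip.calibration(n); print(n,c)
print(manip.calibration("wrist"))
a=cv2.imread("pics/scene0.png");b=cv2.imread("pics/top0.png")
cv2.imwrite("pics/top0b.png",cv2.resize(b,(800,600),interpolation=cv2.INTER_CUBIC))
cv2.imwrite("pics/scene0b.png",cv2.resize(a,(800,600),interpolation=cv2.INTER_CUBIC))
E
```

```text
pics
{'time': 0.0, 'joint_pos': array([ 1.11298305e+00,  5.33730646e-02,  1.61429354e+00,  1.27165186e-05,
        1.47599481e+00, -1.18977233e-01]), 'joint_vel': array([-8.48748486e-05,  1.44583327e-03, -2.63032497e-04,  2.39032598e-04,
       -1.01492943e-03, -1.21130323e-03]), 'joint_efforts': array([-2.19455447e-03, -3.93679869e+01, -3.70180500e+01, -3.28662063e-04,
        7.15381073e-03, -1.44332273e-05]), 'tool_pos': array([0.20743315, 0.58887549, 0.21205328]), 'tool_rot': array([-0.69628279,  0.69768267, -0.11943705,  0.11901242]), 'contact_force': array([-0.43743122,  1.14689587, -0.12666582]), 'ft_torque': array([0.06019846, 0.03752696, 0.01861668]), 'gripper_width': 1.003446957546192} 0.019
scene {'mtx': array([[405.28222976,   0.        , 254.75941374],
       [  0.        , 405.28222976, 191.78227698],
       [  0.        ,   0.        ,   1.        ]]), 'T': array([[ 0.8730504 , -0.21349728,  0.43840838,  0.18617604],
       [-0.48730941, -0.41458789,  0.76853524, -0.64276366],
       [ 0.01767862, -0.88461053, -0.46599536,  0.46433948],
       [ 0.        ,  0.        
[... 267 characters left out ...]
    [-0.99969444,  0.01411821, -0.02029034,  0.05383186],
       [ 0.01713666, -0.19573355, -0.98050737,  1.14126603],
       [ 0.        ,  0.        ,  0.        ,  1.        ]])}
{'mtx': array([[297.31863964,   0.        , 260.48022846],
       [  0.        , 297.31863964, 193.89885747],
       [  0.        ,   0.        ,   1.        ]]), 'T_tool_cam': array([[ 5.87941185e-04,  9.65358406e-01,  2.60926813e-01,
        -6.54699484e-02],
       [ 3.56825178e-04, -2.60927044e-01,  9.65358457e-01,
        -1.59794950e-01],
       [ 9.99999764e-01, -4.74468738e-04, -4.97873941e-04,
         1.64066945e-03],
       [ 0.00000000e+00,  0.00000000e+00,  0.00000000e+00,
         1.00000000e+00]])}
```

View pics/top0b.png

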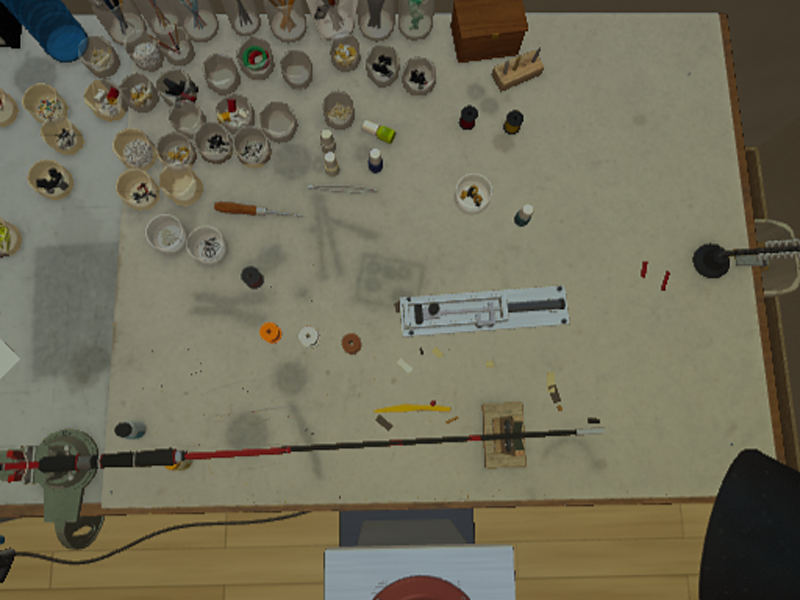

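View pics/scene0b.png

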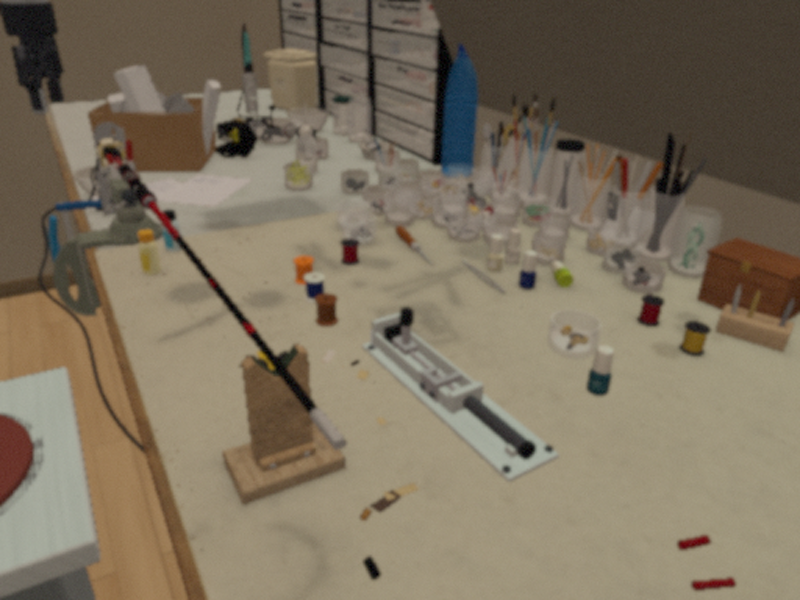

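The top view shows the track at about (485,310), its end stop to the left, and the pale blue spool at (309,336). There are two dark candidates for spool_1, at (252,277) and (469,117). I'll enlarge both.

```bash
cat > h.py <<'E'
import numpy as np,cv2
from plant import manip
def ray(n,u,v):
    c=manip.calibration(n);K=c["mtx"];T=c["T"]
    d=T[:3,:3]@np.linalg.solve(K,[u,v,1.]);return T[:3,3],d
def w(n,u,v,z):
    o,d=ray(n,u,v);return o+d*(z-o[2])/d[2]
def proj(n,p):
    c=manip.calibration(n);T=np.linalg.inv(c["T"]);q=c["mtx"]@(T[:3,:3]@np.asarray(p,float)+T[:3,3]);return q[:2]/q[2]
E
python3 - <<'E'
from h import *
b=cv2.imread("pics/top0.png");a=cv2.imread("pics/scene0.png")
s=.64
for u,v in((252,277),(309,336),(469,117)): print(w("top",u*s,v*s,.038))
def crop(im,x,y,wd,h,W,H): return cv2.resize(im[y:y+h,x:x+wd],(W,H),interpolation=cv2.INTER_CUBIC)
m=np.zeros((600,800,3),np.uint8)
m[:240]=crop(b,240,175,140,42,800,240)
m[240:600,:300]=crop(b,145,160,100,120,300,360)
m[240:420,300:600]=crop(b,280,60,60,36,300,180)
m[420:600,300:500]=crop(a,180,145,50,45,200,180)
m[420:600,500:800]=crop(a,400,180,75,45,300,180)
cv2.imwrite("pics/m1.png",m)
E
```

```text
[0.61201294 0.28323246 0.038     ]
[0.50610869 0.18258914 0.038     ]
[ 0.91179715 -0.11034869  0.038     ]
```

View pics/m1.png

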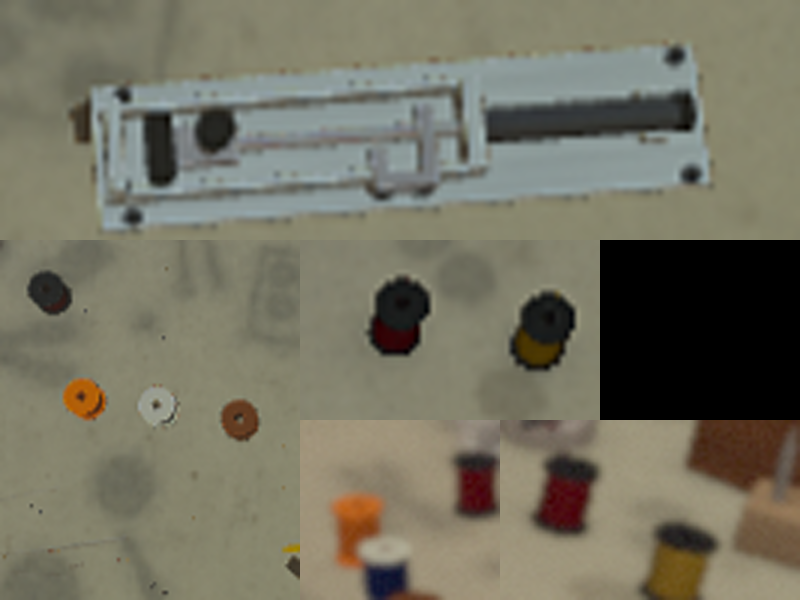

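The montage shows the near dark red spool, the white-flanged blue one, and a far red/yellow pair. The knob is at the left of the track and the catch is on the lower (+y) side. I'll compare the two red candidates against the 33 x 38 mm outline.

```bash
python3 - <<'E'
from h import *
b=cv2.imread("pics/top0.png");a=cv2.imread("pics/scene0.png")
t=np.linspace(0,2*np.pi,60)
tiles=[]
for x,y in((.612,.283),(.506,.183),(.912,-.110)):
    for n,im in(("top",b),("scene",a)):
        c=proj(n,[x,y,.019]).round().astype(int);k=10;h=15 if n=="top" else 20
        u0,v0=c-h;k=266//(2*h)
        r=cv2.resize(im[v0:v0+2*h,u0:u0+2*h],None,fx=k,fy=k,interpolation=cv2.INTER_CUBIC);raw=r.copy()
        for z,col in((0,(0,255,0)),(.038,(0,255,255))):
            P=np.array([proj(n,[x+.0165*np.cos(q),y+.0165*np.sin(q),z]) for q in t])
            cv2.polylines(r,[np.int32((P-[u0,v0]+.5)*k)],True,col,1)
        tiles.append(cv2.resize(r,(266,266)))
    # redness
m=np.vstack([np.hstack(tiles[0::2]),np.hstack(tiles[1::2])])
cv2.imwrite("pics/m2.png",m)
for u,v in((224,161),(416,200)):
    p=a[v-4:v+5,u-3:u+4].reshape(-1,3); print(p.mean(0))
E
```

```text
[19.65079365 15.77777778 73.95238095]
[16.22222222 10.61904762 76.28571429]
```

View pics/m2.png

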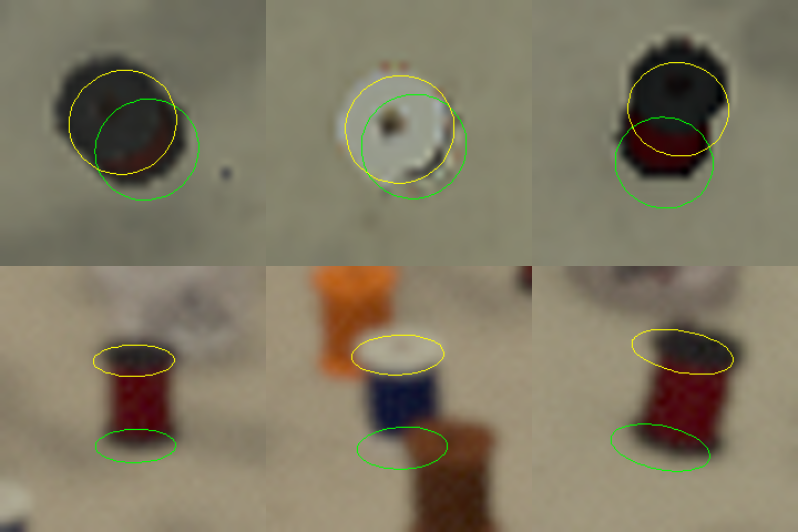

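The near red spool sits among the other job objects, matches in size, and is the only red one in their cluster. The far one is paired with a yellow twin, so I take it as scenery. Next I'll fit the track pose and triangulate the rod that crosses in front of the track.

```bash
cat >> h.py <<'E'
from scipy.spatial.transform import Rotation as Ro
from scipy.optimize import least_squares
def R_of(q): return Ro.from_quat(np.r_[q[1:],q[0]])
def go(p,yaw_z=None,st=None):
    """tool-frame shift (mm) and turn (deg) to reach TCP p, tool down, jaw axis (tool z) along world angle yaw_z"""
    s=st or manip.state();R=R_of(s["tool_rot"]);d=R.inv().apply(np.asarray(p)-s["tool_pos"])*1000
    out=[d.round(1)]
    if yaw_z is not None:
        best=None
        for a in (yaw_z,yaw_z+np.pi):
            z=np.array([np.cos(a),np.sin(a),0]);y=np.array([0,0,-1.]);G=np.column_stack([np.cross(y,z),y,z])
            r=(R.inv()*Ro.from_matrix(G)).as_rotvec(degrees=True)
            if best is None or np.linalg.norm(r)<np.linalg.norm(best): best=r
        out.append(best.round(2))
    return out
E
python3 - <<'E'
from h import *
s=manip.state();print(R_of(s["tool_rot"]).as_matrix().round(3))
f=lambda u,v:((u+.5)/5.714-.5+240,(v+.5)/5.714-.5+175)
cor=[(93,90),(105,230),(710,185),(695,45)]
W=np.array([w("top",*f(*c),.003)[:2] for c in cor]);print(W, [np.linalg.norm(W[i]-W[(i+1)%4]).round(4) for i in range(4)])
k=w("top",*f(215,130),.076);print("knob",k)
mid=W.mean(0); ax=(W[0]+W[1]-W[2]-W[3]);ax/=np.linalg.norm(ax);th=np.arctan2(ax[1],ax[0]);print("th",th,mid)
yv=np.array([-ax[1],ax[0]])
print("knob rel mid along/lat",(k[:2]-mid)@ax,(k[:2]-mid)@yv)
print("origin guess from knob", k[:2]-.053*ax)
# rod
S=.64
def plane(n,a,b):
    o,d1=ray(n,a[0]*S,a[1]*S);_,d2=ray(n,b[0]*S,b[1]*S);m=np.cross(d1,d2);return m,m@o
m2,c2=plane("scene",(150,200),(320,415))
for u,v in((100,462),(190,456),(290,450),(397,442),(475,437),(575,432)):
    o,d=ray("top",u*S,v*S);t=(c2-m2@o)/(m2@d);print("rod",(o+t*d).round(3))
for u,v in((474,193),(523,214)):print(w("top",u*S,v*S,.044))
E
```

```text
[[ 0.943 -0.001  0.332]
 [-0.332 -0.002  0.943]
 [-0.    -1.    -0.002]]
[[ 0.57888476  0.0237608 ]
 [ 0.50910957  0.01922259]
 [ 0.52684996 -0.27891939]
 [ 0.59744231 -0.27638893]] [np.float64(0.0699), np.float64(0.2987), np.float64(0.0706), np.float64(0.3007)]
knob [ 0.54446512 -0.03018833  0.076     ]
th 1.6313913637105237 [ 0.55307165 -0.12808123]
knob rel mid along/lat 0.09823442915931262 0.0026625374773135272
origin guess from knob [ 0.54767469 -0.08309106]
rod [0.306 0.48  0.143]
rod [0.312 0.347 0.141]
rod [0.318 0.198 0.141]
rod [0.327 0.036 0.137]
rod [ 0.332 -0.084  0.135]
rod [ 0.337 -0.238  0.138]
[ 0.76063396 -0.11256401  0.044     ]
[ 0.71994921 -0.19895958  0.044     ]
```

```bash
python3 - <<'E'
from h import *
print(go([.5445,-.03,.20],1.6314+np.pi/2))
print(go([.5445,-.03,.20],1.6314-np.pi/2))
E
```

```text
[array([ 523.6,   12.9, -471.7]), array([1.000e-01, 6.712e+01, 5.000e-02])]
[array([ 523.6,   12.9, -471.7]), array([1.000e-01, 6.712e+01, 5.000e-02])]
```

{"op": "apply_moves", "data": {"moves": [[-1, 30, -2, -27, 0, 0, 0], [-1, 30, -2, -27, 0, 0, 0], [-1, 30, 0, -27, 0, 0, 0], [-1, 30, 0, -27, 0, 0, 0], [-1, 30, 0, -27, 0, 0, 0], [-1, 30, 0, -27, 0, 0, 0], [-1, 30, 0, -27, 0, 0, 0], [-1, 30, 0, -27, 0, 0, 0], [-1, 30, 0, -27, 0, 0, 0], [-1, 30, 0, -27, 0, 0, 0], [-1, 30, 0, -27, 0, 0, 0], [-1, 30, 0, -27, 0, 0, 0], [-1, 30, 0, -27, 0, 0, 0], [-1, 30, 0, -27, 0, 0, 0], [-1, 30, 5, -27, 0, 0, 0], [-1, 30, 5, -27, 0, 0, 0], [-1, 30, 5, -27, 0, 0, 0], [-1, 14, 3, -13, 0, 0, 0]]}}

```text
time: 1.9
tool_pos: [0.5455, -0.0324, 0.1982]
tool_rot: [-0.697, 0.697, -0.121, 0.12]
contact_force: [0.5, -0.7, -0.0]
gripper_width: 1.001
```

{"op": "apply_moves", "data": {"moves": [[-1, 0, 0, 0, 0, 8.4, 0], [-1, 0, 0, 0, 0, 8.4, 0], [-1, 0, 0, 0, 0, 8.4, 0], [-1, 0, 0, 0, 0, 8.4, 0], [-1, 0, 0, 0, 0, 8.4, 0], [-1, 0, 0, 0, 0, 8.4, 0], [-1, 0, 0, 0, 0, 8.4, 0], [-1, 0, 0, 0, 0, 8.3, 0], [-1, 0, 0, 0, 0, 0, 0]]}}

```text
time: 2.8
tool_pos: [0.5447, -0.0292, 0.1989]
tool_rot: [-0.515, 0.515, -0.485, 0.484]
contact_force: [-0.2, 0.3, -0.2]
gripper_width: 1.003
```

```bash
cat >> h.py <<'E'
def wcam(st=None):
    c=manip.calibration("wrist");s=st or manip.state();T=np.eye(4);T[:3,:3]=R_of(s["tool_rot"]).as_matrix();T[:3,3]=s["tool_pos"]
    return c["mtx"],T@c["T_tool_cam"]
def ww(u,v,z,C):
    K,T=C;q=np.array([u-K[0,2],v-K[1,2]])/K[0,0];r=np.hypot(*q);d=np.r_[q/max(r,1e-9)*np.sin(r),np.cos(r)]
    d=T[:3,:3]@d;return T[:3,3]+d*(z-T[2,3])/d[2]
E
python3 - <<'E'
from h import *
import pickle
s=manip.state();im=manip.grab_frame("wrist");pickle.dump(s,open("s1.pkl","wb"))
print(s["time"],s["tool_pos"],s["joint_pos"],s["contact_force"],go([.5445,-.03,.2],1.6314+np.pi/2,s))
cv2.imwrite("pics/w1.png",cv2.resize(im,(800,600),interpolation=cv2.INTER_CUBIC))
E
```

```text
2.8 [ 0.54466686 -0.02922433  0.19894765] [-1.90239505e-01 -1.27978217e-01  1.81278875e+00  3.25409508e-04
  1.45767258e+00 -2.52034852e-01] [-0.19028155  0.3310954  -0.21128075] [array([ 0.8, -1.1, -0.2]), array([ 0.04,  0.07, -0.03])]
```

View pics/w1.png

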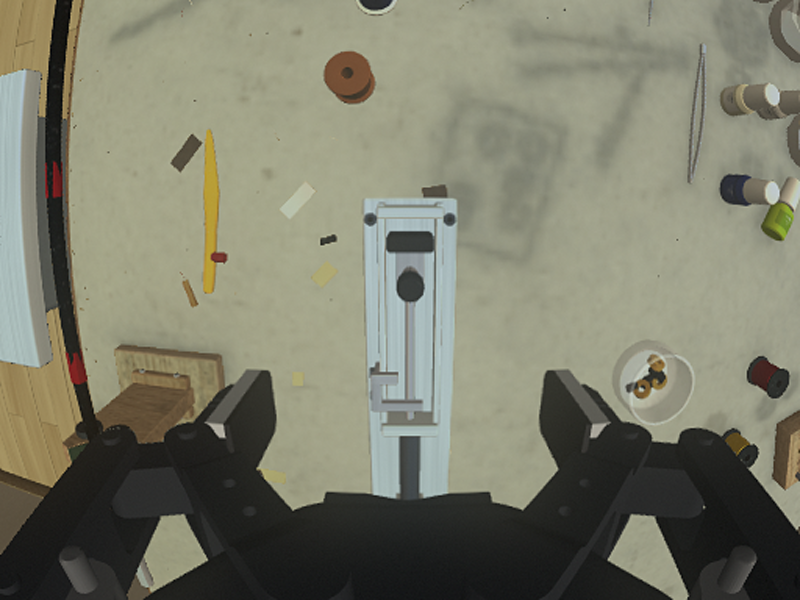

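```bash
python3 - <<'E'
from h import *
import pickle
s=pickle.load(open("s1.pkl","rb"));C=wcam(s);f=lambda u,v,z:ww((u+.5)*.64-.5,(v+.5)*.64-.5,z,C).round(4)
print("knob",f(410.5,281,.076))
print("plate corners",f(362.5,199,.003),f(457.5,199,.003))
print("endstop inner top edges",f(381,218,.042),f(443,218,.042))
print("follower top face edge",f(388,231.5,.04),f(433,231.5,.04))
print("catch", f(375,400,.036),f(421,405,.036))
print("tube",f(400,490,.01),f(420,490,.01), "cam",C[1][:3,3])
E
```

```text
knob [ 0.5473 -0.0239  0.076 ]
plate corners [0.5082 0.0221 0.003 ] [0.5805 0.0266 0.003 ]
endstop inner top edges [0.5252 0.0114 0.042 ] [0.5673 0.0141 0.042 ]
follower top face edge [0.5304 0.0022 0.04  ] [0.5613 0.0041 0.04  ]
catch [ 0.5266 -0.1282  0.036 ] [ 0.5625 -0.1303  0.036 ]
tube [ 0.5515 -0.2358  0.01  ] [ 0.57   -0.2347  0.01  ] cam [0.54146236 0.03770588 0.3587746 ]
```

```bash
python3 - <<'E'
from h import *
print(go([.5475,-.027,.066],1.6314+np.pi/2))
E
```

```text
[array([ -2.1, 133. ,   3. ]), array([ 0.04,  0.22, -0.02])]
```

{"op": "apply_moves", "data": {"moves": [[-1, -2, 30, 3, 0, 0, 0], [-1, 0, 40, 0, 0, 0, 0], [-1, 0, 40, 0, 0, 0, 0], [-1, 0, 16, 0, 0, 0, 0], [-1, 0, 7, 0, 0, 0, 0], [0, 0, 0, 0, 0, 0, 0], [0, 0, 0, 0, 0, 0, 0], [0, 0, 0, 0, 0, 0, 0], [0, 0, 0, 0, 0, 0, 0]]}}

```text
time: 3.75
tool_pos: [0.5491, -0.0279, 0.0681]
tool_rot: [0.516, -0.514, 0.484, -0.485]
contact_force: [-0.0, 0.1, 0.5]
gripper_width: 0.501
```

{"op": "apply_moves", "data": {"moves": [[0.4, 0, 2, 0, 0, 0, 0], [0.5, 0, 0, 0, 0, 0, 0], [0.6, 0, 0, 0, 0, 0, 0], [1, 0, 0, 0, 0, 0, 0], [1, 0, 0, 0, 0, 0, 0], [1, 0, 0, 0, 0, 0, 0], [1, 0, 0, 0, 0, 0, 0]]}}

```text
time: 4.45
tool_pos: [0.5479, -0.0277, 0.0643]
tool_rot: [-0.515, 0.515, -0.485, 0.485]
contact_force: [-0.3, 0.2, -0.6]
gripper_width: -0.003
```

```bash
python3 - <<'E'
from h import *
s=manip.state();print(s["tool_pos"],s["contact_force"],s["gripper_width"],R_of(s["tool_rot"]).as_matrix().round(3))
im=manip.grab_frame("wrist");cv2.imwrite("pics/w2.png",cv2.resize(im[100:384,100:420],(676,600),interpolation=cv2.INTER_CUBIC))
E
```

```text
[ 0.54790376 -0.02768215  0.06427868] [-0.28847446  0.17307785 -0.60653438] -0.0025087513646577537 [[ 0.061 -0.     0.998]
 [-0.998  0.     0.061]
 [-0.    -1.    -0.   ]]
```

View pics/w2.png

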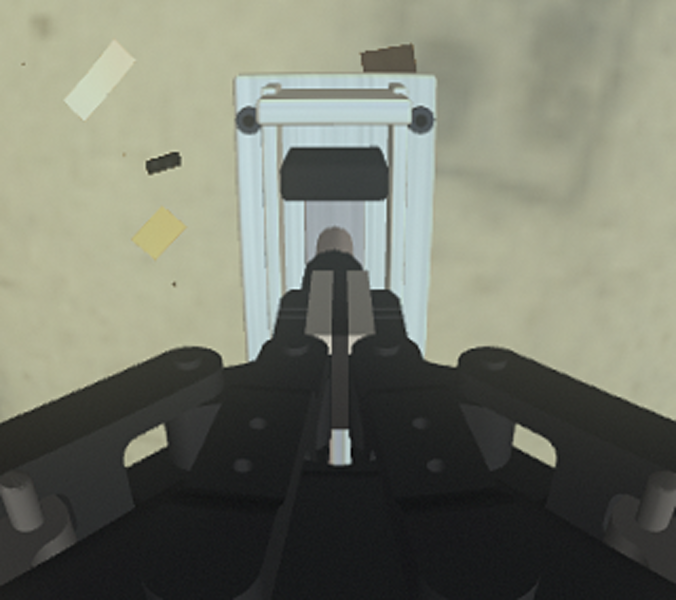

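```bash
cat >> h.py <<'E'
def wp(p,C):
    K,T=C;q=np.linalg.inv(T)@np.r_[p,1.];th=np.arctan2(np.hypot(q[0],q[1]),q[2]);k=K[0,0]*th/np.hypot(q[0],q[1])
    return np.array([K[0,2]+k*q[0],K[1,2]+k*q[1]])
E
python3 - <<'E'
from h import *
s=manip.state();C=wcam(s);R=R_of(s["tool_rot"]);g=lambda p:((wp(p,C)-[100,100])*2.1125).round(0)
for t in((-11,19,0),(-11,0,0),(-11,-20,0),(11,19,0),(-11,19,11)): print(t,g(s["tool_pos"]+R.apply(np.array(t)/1e3)))
ax=np.array([-.0606,.998])
for y in(-.030,-.025,-.020,-.015):
    kx=.5475; print(y,"top front",g([kx,y+.009,.076]),"bottom front",g([kx,y+.009,.057]),"side",g([kx+.009,y,.057]),"back top",g([kx,y-.009,.076]))
f=lambda u,v,z:ww((u+.5)/2.1125-.5+100,(v+.5)/2.1125-.5+100,z,C).round(4)
print("stop top inner?",f(335,124,.042),f(335,99,.042),"plate",f(234,74,.003),f(436,74,.003))
print("foll top",f(281,199,.04),f(388,199,.04),f(290,148,.04),f(385,148,.04))
print("post at .05", f(317,240,.05),f(353,240,.05),f(335,227,.045))
E
```

```text
(-11, 19, 0) [336. 224.]
(-11, 0, 0) [336. 245.]
(-11, -20, 0) [335. 272.]
(11, 19, 0) [336. 291.]
(-11, 19, 11) [373. 224.]
-0.03 top front [335. 276.] bottom front [336. 250.] side [365. 282.] back top [332. 338.]
-0.025 top front [337. 257.] bottom front [337. 234.] side [366. 265.] back top [333. 322.]
-0.02 top front [338. 239.] bottom front [338. 217.] side [368. 249.] back top [334. 304.]
-0.015 top front [339. 220.] bottom front [339. 199.] side [369. 232.] back top [335. 287.]
stop top inner? [0.5451 0.0128 0.042 ] [0.5446 0.0202 0.042 ] plate [0.5084 0.0232 0.003 ] [0.5797 0.0274 0.003 ]
foll top [ 0.53   -0.0114  0.04  ] [ 0.5625 -0.0094  0.04  ] [0.5321 0.0045 0.04  ] [0.5604 0.0062 0.04  ]
post at .05 [ 0.5418 -0.0204  0.05  ] [ 0.5523 -0.0198  0.05  ] [ 0.5469 -0.0177  0.045 ]
```

```bash
python3 - <<'E'
from h import *
import pickle
s=pickle.load(open("s1.pkl","rb"));C=wcam(s);R=R_of(s["tool_rot"])
for t in((-11,6,42.5),(-11,19,42.5),(-11,-10,42.5),(-11,-25,42.5),(11,6,42.5),(-11,6,57),(-11,-25,57)): print(t,(wp(s["tool_pos"]+R.apply(np.array(t)/1e3),C)/.64).round(0))
s=manip.state();C=wcam(s);R=R_of(s["tool_rot"]);g=lambda p:((wp(p,C)-[100,100])*2.1125).round(0)
for y in(-40,-30,-20,0,19):
  for x in(-11,11): print(x,y,g(s["tool_pos"]+R.apply(np.array((x,y,2))/1e3)),g(s["tool_pos"]+R.apply(np.array((x,y,9))/1e3)))
im=manip.grab_frame("wrist");cv2.imwrite("pics/w3.png",cv2.resize(im[200:330,200:320],(738,800),interpolation=cv2.INTER_CUBIC)[:600])
E
```

```text
(-11, 6, 42.5) [515. 331.]
(-11, 19, 42.5) [508. 321.]
(-11, -10, 42.5) [525. 346.]
(-11, -25, 42.5) [536. 362.]
(11, 6, 42.5) [511. 384.]
(-11, 6, 57) [551. 331.]
(-11, -25, 57) [578. 361.]
-11 -40 [344. 308.] [378. 308.]
11 -40 [344. 396.] [375. 395.]
-11 -30 [344. 289.] [375. 289.]
11 -30 [344. 373.] [373. 373.]
-11 -20 [344. 272.] [373. 272.]
11 -20 [343. 353.] [371. 353.]
-11 0 [343. 245.] [369. 245.]
11 0 [343. 318.] [368. 318.]
-11 19 [343. 224.] [366. 224.]
11 19 [343. 291.] [365. 291.]
```

View pics/w3.png

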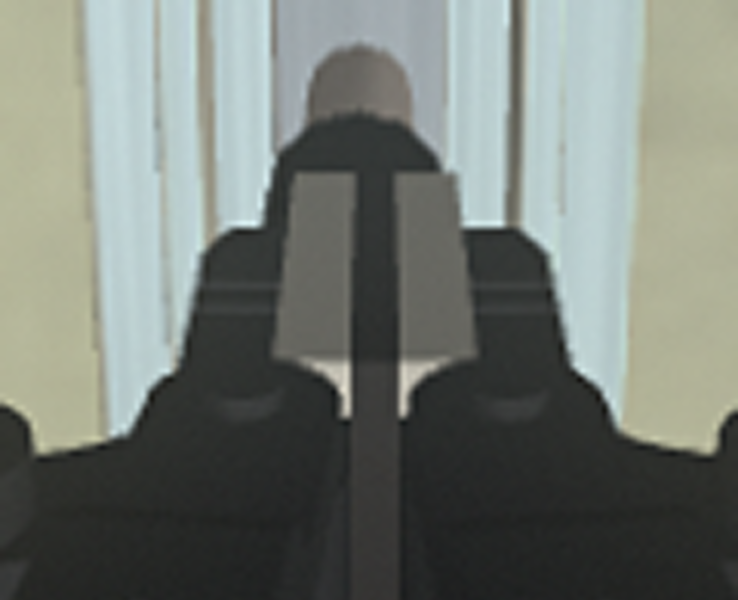

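The view shows the pads shut above the knob, with the tips about 20 mm higher than the stated TCP geometry implies. Nothing was touched. I'll open, go 15 mm lower, which is safe under either reading, and close again.

{"op": "apply_moves", "data": {"moves": [[0.2, 0, 0, 0, 0, 0, 0], [0.2, 0, 0, 0, 0, 0, 0], [0.2, 0, 0, 0, 0, 0, 0], [0.2, 1, 5, 0, 0, 0, 0], [0.2, 1, 5, 0, 0, 0, 0], [0.2, 0, 4, 0, 0, 0, 0], [0.2, 0, 0, 0, 0, 0, 0], [0.6, 0, 0, 0, 0, 0, 0], [1, 0, 0, 0, 0, 0, 0], [1, 0, 0, 0, 0, 0, 0], [1, 0, 0, 0, 0, 0, 0], [1, 0, 0, 0, 0, 0, 0]]}}

```text
time: 5.75
tool_pos: [0.5467, -0.0297, 0.0504]
tool_rot: [-0.514, 0.516, -0.485, 0.484]
contact_force: [-4.6, -0.3, 3.6]
gripper_width: 0.163
```

{"op": "apply_moves", "data": {"moves": [[0.3, 0, 0, 0, 0, 0, 0], [0.3, 0, 0, 0, 0, 0, 0], [0.3, 0, 5, 0, 0, 0, 0], [0.3, 0, 4, 0, 0, 0, 0], [0.3, 0, 0, 0, 0, 0, 0], [0.6, 0, 0, 0, 0, 0, 0], [1, 0, 0, 0, 0, 0, 0], [1, 0, 0, 0, 0, 0, 0], [1, 0, 0, 0, 0, 0, 0], [1, 0, 0, 0, 0, 0, 0]]}}

```text
time: 6.75
tool_pos: [0.5466, -0.0297, 0.0411]
tool_rot: [-0.514, 0.516, -0.486, 0.484]
contact_force: [-6.4, -0.7, 3.0]
gripper_width: 0.18
```

{"op": "apply_moves", "data": {"moves": [[1, 0, 0, -1, 0, 0, 0], [1, 3, 0, 0, 0, 0, 0], [1, 5, 0, 0, 0, 0, 0], [1, 5, 0, 0, 0, 0, 0], [1, 5, 0, 0, 0, 0, 0], [1, 5, 0, 0, 0, 0, 0], [1, 5, 0, 0, 0, 0, 0], [1, 5, 0, 0, 0, 0, 0], [1, 5, 0, 0, 0, 0, 0], [1, 5, 0, 0, 0, 0, 0], [1, 5, 0, 0, 0, 0, 0], [1, 5, 0, 0, 0, 0, 0], [1, 5, 0, 0, 0, 0, 0], [1, 4, 0, 0, 0, 0, 0], [1, 3, 0, 0, 0, 0, 0], [1, 0, 0, 0, 0, 0, 0]]}}

```text
time: 8.35
tool_pos: [0.5504, -0.0932, 0.0411]
tool_rot: [0.515, -0.514, 0.486, -0.483]
contact_force: [-3.7, 6.6, 2.6]
gripper_width: 0.175
```

{"op": "apply_moves", "data": {"moves": [[1, 4, 0, 0, 0, 0, 0], [1, 4, 0, 0, 0, 0, 0], [1, 4, 0, 0, 0, 0, 0], [1, 3, 0, 0, 0, 0, 0], [1, 2, 0, 0, 0, 0, 0], [1, 1, 0, 0, 0, 0, 0], [1, 0, 0, 0, 0, 0, 0]]}}

```text
time: 9.05
tool_pos: [0.5515, -0.1106, 0.0411]
tool_rot: [0.516, -0.514, 0.486, -0.483]
contact_force: [-2.6, 6.8, 2.9]
gripper_width: 0.18
```

{"op": "apply_moves", "data": {"moves": [[1, 1, 0, 0, 0, 0, 0], [1, 1, 0, 0, 0, 0, 0], [1, 0, 0, 0, 0, 0, 0]]}}

```text
time: 9.35
tool_pos: [0.5516, -0.1125, 0.0411]
tool_rot: [0.516, -0.514, 0.486, -0.483]
contact_force: [-3.9, 7.3, 2.9]
gripper_width: 0.175
```

{"op": "apply_moves", "data": {"moves": [[1, 1, 0, 0, 0, 0, 0], [1, 1, 0, 0, 0, 0, 0], [1, 0, 0, 0, 0, 0, 0]]}}

```text
time: 9.65
tool_pos: [0.5518, -0.1145, 0.0411]
tool_rot: [0.516, -0.514, 0.486, -0.483]
contact_force: [-3.2, 8.6, 2.5]
gripper_width: 0.18
```

{"op": "apply_moves", "data": {"moves": [[1, 1, 0, 0, 0, 0, 0], [1, 1, 0, 0, 0, 0, 0], [1, 0, 0, 0, 0, 0, 0]]}}

```text
time: 9.95
tool_pos: [0.5519, -0.1164, 0.0411]
tool_rot: [0.516, -0.514, 0.486, -0.483]
contact_force: [-3.2, 7.5, 2.9]
gripper_width: 0.181
```

{"op": "apply_moves", "data": {"moves": [[1, 1, 0, 0, 0, 0, 0], [1, 0.5, 0, 0, 0, 0, 0], [1, 0, 0, 0, 0, 0, 0]]}}

```text
time: 10.25
tool_pos: [0.5519, -0.1179, 0.0411]
tool_rot: [0.516, -0.514, 0.486, -0.483]
contact_force: [-2.5, 7.6, 2.9]
gripper_width: 0.18
```

{"op": "apply_moves", "data": {"moves": [[1, 1, 0, 0, 0, 0, 0], [1, 0.5, 0, 0, 0, 0, 0], [1, 0, 0, 0, 0, 0, 0]]}}

```text
time: 10.55
tool_pos: [0.5521, -0.1194, 0.0411]
tool_rot: [0.516, -0.514, 0.486, -0.483]
contact_force: [-3.3, 8.1, 3.3]
gripper_width: 0.178
```

{"op": "apply_moves", "data": {"moves": [[1, 0.7, 0, 0, 0, 0, 0], [1, 0.3, 0, 0, 0, 0, 0], [1, 0, 0, 0, 0, 0, 0]]}}

```text
time: 10.85
tool_pos: [0.5521, -0.1203, 0.0411]
tool_rot: [0.516, -0.514, 0.486, -0.483]
contact_force: [-2.7, 8.0, 2.8]
gripper_width: 0.18
```

{"op": "apply_moves", "data": {"moves": [[1, 0.7, 0, 0, 0, 0, 0], [1, 0.3, 0, 0, 0, 0, 0], [1, 0, 0, 0, 0, 0, 0]]}}

```text
time: 11.15
tool_pos: [0.5522, -0.1213, 0.0411]
tool_rot: [0.516, -0.514, 0.486, -0.483]
contact_force: [-3.4, 7.7, 3.2]
gripper_width: 0.176
```

{"op": "apply_moves", "data": {"moves": [[1, 0.7, 0, 0, 0, 0, 0], [1, 0.3, 0, 0, 0, 0, 0], [1, 0, 0, 0, 0, 0, 0]]}}

```text
time: 11.45
tool_pos: [0.5523, -0.1223, 0.0411]
tool_rot: [0.516, -0.514, 0.486, -0.483]
contact_force: [-2.2, 7.9, 2.9]
gripper_width: 0.179
```

{"op": "apply_moves", "data": {"moves": [[1, 0.5, 0, 0, 0, 0, 0], [1, 0, 0, 0, 0, 0, 0]]}}

```text
time: 11.65
tool_pos: [0.5523, -0.1227, 0.0411]
tool_rot: [0.516, -0.514, 0.486, -0.483]
contact_force: [-3.3, 7.7, 2.7]
gripper_width: 0.179
```

{"op": "apply_moves", "data": {"moves": [[1, 0.5, 0, 0, 0, 0, 0], [1, 0.5, 0, 0, 0, 0, 0], [1, 0, 0, 0, 0, 0, 0]]}}

```text
time: 11.95
tool_pos: [0.5523, -0.1237, 0.0411]
tool_rot: [0.516, -0.514, 0.486, -0.483]
contact_force: [-4.0, 8.7, 3.7]
gripper_width: 0.182
```

{"op": "apply_moves", "data": {"moves": [[1, 0.5, 0, 0, 0, 0, 0], [1, 0.5, 0, 0, 0, 0, 0], [1, 0, 0, 0, 0, 0, 0]]}}

```text
time: 12.25
tool_pos: [0.5523, -0.1238, 0.0411]
tool_rot: [0.516, -0.514, 0.487, -0.482]
contact_force: [-3.2, 10.7, 4.0]
gripper_width: 0.178
```

{"op": "apply_moves", "data": {"moves": [[1, -0.6, 0, 0, 0, 0, 0], [1, 0, 0, -2, 0, 0, 0], [1, 0, 0, -2, 0, 0, 0], [1, 0, 0, 0, 0, 0, 0]]}}

```text
time: 12.65
tool_pos: [0.5494, -0.1239, 0.0411]
tool_rot: [0.517, -0.513, 0.486, -0.484]
contact_force: [0.9, 9.7, 0.4]
gripper_width: 0.182
```

{"op": "apply_moves", "data": {"moves": [[1, 0, 0, -2, 0, 0, 0], [1, 0, 0, -2, 0, 0, 0], [1, 0, 0, -2, 0, 0, 0], [1, 0, 0, 0, 0, 0, 0]]}}

```text
time: 13.05
tool_pos: [0.5434, -0.1243, 0.0411]
tool_rot: [0.517, -0.513, 0.486, -0.484]
contact_force: [0.4, 10.8, 1.2]
gripper_width: 0.185
```

{"op": "apply_moves", "data": {"moves": [[1, 0, 0, -1.5, 0, 0, 0], [1, 0, 0, -1, 0, 0, 0], [1, 0, 0, -0.5, 0, 0, 0], [1, 0, 0, 0, 0, 0, 0]]}}

```text
time: 13.45
tool_pos: [0.5407, -0.1244, 0.0411]
tool_rot: [0.517, -0.513, 0.486, -0.484]
contact_force: [1.3, 9.1, 0.7]
gripper_width: 0.184
```

{"op": "apply_moves", "data": {"moves": [[1, -1, 0, 0, 0, 0, 0], [1, -1, 0, 0, 0, 0, 0], [1, -1, 0, 0, 0, 0, 0], [1, 0, 0, 0, 0, 0, 0]]}}

```text
time: 13.85
tool_pos: [0.5404, -0.1219, 0.0411]
tool_rot: [0.516, -0.513, 0.485, -0.484]
contact_force: [1.0, 6.7, 1.1]
gripper_width: 0.177
```

{"op": "apply_moves", "data": {"moves": [[1, -0.5, 0, 0, 0, 0, 0], [1, -0.5, 0, 0, 0, 0, 0], [1, -0.5, 0, 0, 0, 0, 0], [1, 0, 0, 0, 0, 0, 0]]}}

```text
time: 14.25
tool_pos: [0.5403, -0.1206, 0.0411]
tool_rot: [0.516, -0.513, 0.485, -0.484]
contact_force: [1.1, 7.5, -0.1]
gripper_width: 0.181
```

{"op": "apply_moves", "data": {"moves": [[1, -0.5, 0, 0, 0, 0, 0], [1, -0.5, 0, 0, 0, 0, 0], [1, 0, 0, 0, 0, 0, 0]]}}

```text
time: 14.55
tool_pos: [0.5402, -0.1202, 0.0411]
tool_rot: [0.516, -0.514, 0.485, -0.484]
contact_force: [0.7, 5.9, -0.1]
gripper_width: 0.18
```

{"op": "apply_moves", "data": {"moves": [[1, -0.5, 0, 0, 0, 0, 0], [1, -0.5, 0, 0, 0, 0, 0], [1, 0, 0, 0, 0, 0, 0]]}}

```text
time: 14.85
tool_pos: [0.5402, -0.1202, 0.0412]
tool_rot: [0.516, -0.514, 0.484, -0.485]
contact_force: [2.7, 4.2, -2.6]
gripper_width: 0.179
```

{"op": "apply_moves", "data": {"moves": [[1, -1, 0, 0, 0, 0, 0], [0.6, 0, 0, 0, 0, 0, 0], [0.2, 0, 0, 0, 0, 0, 0], [-0.2, 0, 0, 0, 0, 0, 0], [-0.2, 0, -10, 0, 0, 0, 0], [-0.5, 0, -40, 0, 0, 0, 0], [-1, 0, -50, 0, 0, 0, 0], [-1, 0, -30, 0, 0, 0, 0], [-1, 0, 0, 0, 0, 0, 0]]}}

```text
time: 15.75
tool_pos: [0.5431, -0.1214, 0.1794]
tool_rot: [0.517, -0.513, 0.48, -0.489]
contact_force: [-0.5, -0.0, 0.6]
gripper_width: 1.0
```

```bash
python3 - <<'E'
from h import *
import pickle
s=manip.state();im=manip.grab_frame("wrist");pickle.dump(s,open("s2.pkl","wb"))
print(s["tool_pos"],go([.515,.11,.20],1.6314+np.pi/2,s))
cv2.imwrite("pics/w4.png",cv2.resize(im[60:300,180:380],(500,600),interpolation=cv2.INTER_CUBIC))
E
```

```text
[ 0.5431252  -0.1213863   0.17941321] [array([-232.5,  -22. ,  -13.8]), array([-0.65,  0.01,  0.32])]
```

View pics/w4.png

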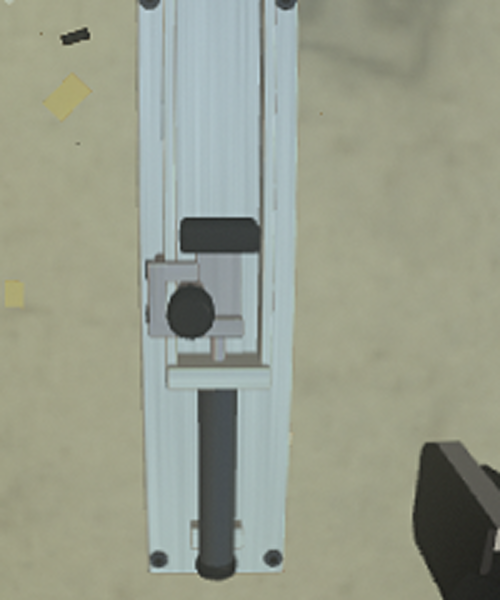

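The follower is parked, with the knob held in the catch at (190,312). Now I'll look at the spools.

{"op": "apply_moves", "data": {"moves": [[-1, -45, -4, 1, -0.6, 0, 0.3], [-1, -45, -4, 1, 0, 0, 0], [-1, -45, -4, 1, 0, 0, 0], [-1, -45, -4, 1, 0, 0, 0], [-1, -45, -4, 0, 0, 0, 0], [-1, -45, 0, 0, 0, 0, 0], [-1, 0, 0, 0, 0, 0, 0], [-1, 0, 0, 0, 0, 0, 0]]}}

```text
time: 16.6
tool_pos: [0.5262, 0.1504, 0.191]
tool_rot: [-0.513, 0.518, -0.488, 0.48]
contact_force: [-0.9, 0.1, -0.6]
gripper_width: 1.002
```

```bash
python3 - <<'E'
from h import *
import pickle
s=manip.state();im=manip.grab_frame("wrist");pickle.dump(s,open("s3.pkl","wb"))
print(s["tool_pos"],go([.55,.15,.20],1.6314+np.pi/2,s))
cv2.imwrite("pics/w5.png",cv2.resize(im[0:300,80:480],(800,600),interpolation=cv2.INTER_CUBIC))
E
```

```text
[0.52619401 0.15036774 0.19096765] [array([ 1.8, -9.4, 23.6]), array([ 0.76,  0.14, -0.24])]
```

View pics/w5.png

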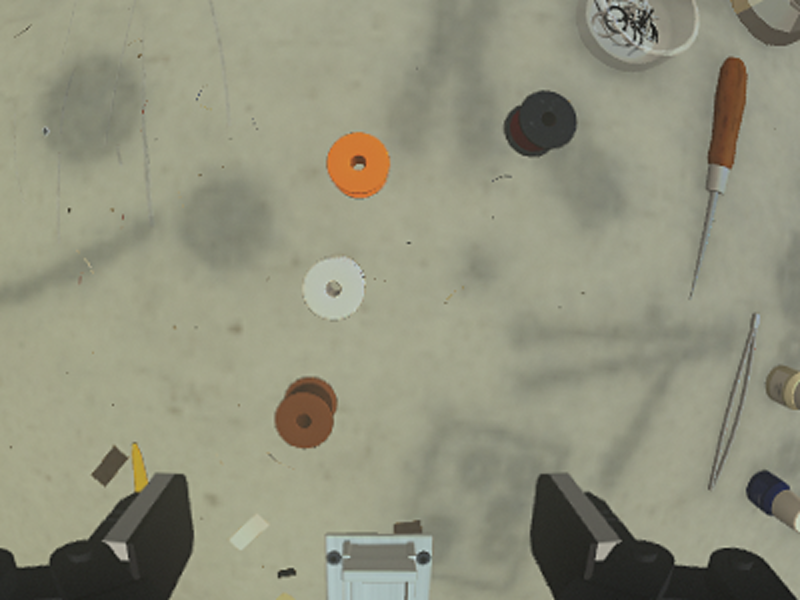

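The white flange centre is at (334,288) and the black flange hole at (549,119).

```bash
python3 - <<'E'
from h import *
import pickle
s=pickle.load(open("s3.pkl","rb"));C=wcam(s);f=lambda u,v,z:ww((u+.5)/2-.5+80,(v+.5)/2-.5,z,C).round(4)
a=f(333.5,288.5,.038);b=f(548,119,.038);print(a,b,f(365,288,.038)-f(303,288,.038),f(577,119,.038)-f(519,119,.038))
print("plate corner",f(327,535,.003),f(432,535,.003))
now=manip.state()
print(go(np.r_[a[:2],.06],1.6314+np.pi/2,now),go(np.r_[b[:2],.06],1.6314+np.pi/2,now))
E
```

```text
[0.5082 0.187  0.038 ] [0.6163 0.2886 0.038 ] [0.0327 0.0019 0.    ] [0.0327 0.0051 0.    ]
plate corner [0.5099 0.0223 0.003 ] [0.5795 0.0268 0.003 ]
[array([-38. , 131.5, -14.3]), array([ 0.74,  0.04, -0.25])] [array([-132.8,  130.5,   99.9]), array([ 0.74,  0.04, -0.25])]
```

{"op": "apply_moves", "data": {"moves": [[-1, -38, 20, -14, 0.7, 0, -0.2], [-1, 0, 45, 0, 0, 0, 0], [-1, 0, 45, 0, 0, 0, 0], [-1, 0, 40, 0, 0, 0, 0], [-1, 0, 20, 0, 0, 0, 0], [-1, 0, 10, 0, 0, 0, 0], [-1, 0, 0, 0, 0, 0, 0]]}}

```text
time: 17.35
tool_pos: [0.51, 0.1859, 0.0111]
tool_rot: [-0.514, 0.515, -0.486, 0.484]
contact_force: [-0.1, -0.0, 0.0]
gripper_width: 1.0
```

```bash
python3 - <<'E'
from h import *
s=manip.state();print(s["tool_pos"],s["contact_force"],go([.5082,.187,-.001],1.6314+np.pi/2,s))
C=wcam(s);R=R_of(s["tool_rot"])
for t in ((-11,-33,42.5),):print(wp(s["tool_pos"]+R.apply(np.array(t)/1e3),C)*1.5625)
im=manip.grab_frame("wrist");cv2.imwrite("pics/w6.png",cv2.resize(im,(800,600),interpolation=cv2.INTER_CUBIC))
E
```

```text
[0.50999426 0.18587208 0.0111242 ] [-0.06729607 -0.03933003  0.01463808] [array([-1.2, 12.1, -1.7]), array([ 0.1 , -0.09, -0.06])]
[542.99611409 371.81683005]
```

View pics/w6.png

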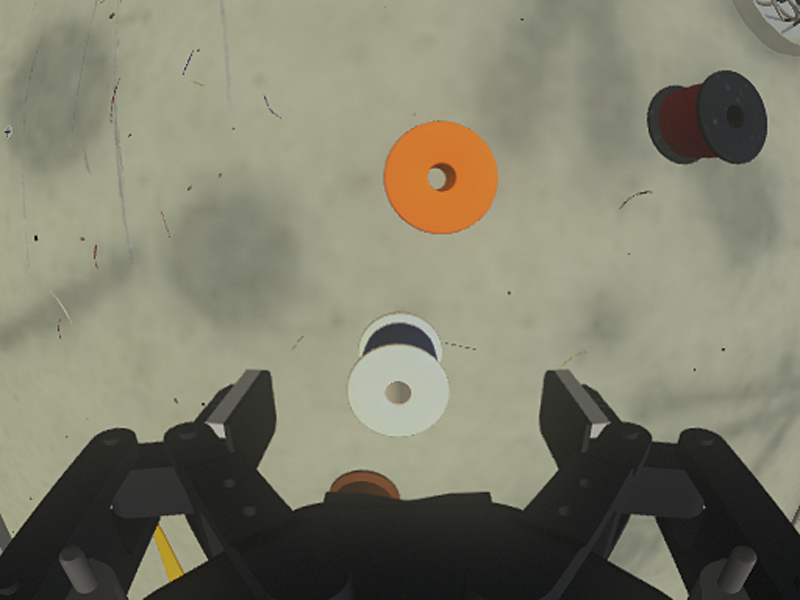

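{"op": "apply_moves", "data": {"moves": [[-1, -1, 6, -1.7, 0, 0, 0], [-1, 0, 6, 0, 0, 0, 0], [-0.3, 0, 0, 0, 0, 0, 0], [0, 0, 0, 0, 0, 0, 0], [0.2, 0, 0, 0, 0, 0, 0], [0.3, 0, 0, 0, 0, 0, 0], [1, 0, 0, 0, 0, 0, 0], [1, 0, 0, 0, 0, 0, 0], [1, 0, 0, 0, 0, 0, 0]]}}

```text
time: 18.3
tool_pos: [0.5098, 0.1885, 0.0015]
tool_rot: [0.516, -0.514, 0.484, -0.485]
contact_force: [-2.0, -0.2, 5.5]
gripper_width: 0.36
```

```bash
python3 - <<'E'
from h import *
s=manip.state();a=1.6314+np.pi/2
print(go([.5098,.1885,.08],a,s),go([.5456,-.005,.08],a,s),go([.5456,-.005,.0085],a,s))
E
```

```text
[array([ -0.2, -78.5,   0.2]), array([-0.15,  0.02, -0.11])] [array([195.1, -78.8,  24.2]), array([-0.15,  0.02, -0.11])] [array([195.3,  -7.3,  24. ]), array([-0.15,  0.02, -0.11])]
```

{"op": "apply_moves", "data": {"moves": [[1, 0, -6, 0, 0, 0, 0], [1, 0, -20, 0, 0, 0, 0], [1, 0, -30, 0, 0, 0, 0], [1, 0, -25, 0, 0, 0, 0], [1, 15, 0, 2, 0, 0, 0], [1, 30, 0, 4, 0, 0, 0], [1, 40, 0, 5, 0, 0, 0], [1, 40, 0, 5, 0, 0, 0], [1, 40, 0, 5, 0, 0, 0], [1, 20, 0, 2, 0, 0, 0], [1, 8, 0, 1, 0, 0, 0], [1, 0, 0, 0, 0, 0, 0], [1, 0, 0, 0, 0, 0, 0]]}}

```text
time: 19.6
tool_pos: [0.5442, -0.0024, 0.0808]
tool_rot: [0.516, -0.514, 0.485, -0.484]
contact_force: [-0.7, 0.1, -1.3]
gripper_width: 0.361
```

```bash
python3 - <<'E'
from h import *
s=manip.state();a=1.6314+np.pi/2
print(s["gripper_width"],s["contact_force"],go([.5456,-.005,.03],a,s))
E
```

```text
0.3609074963694773 [-0.66322596  0.10198533 -1.32427018] [array([ 2.8, 50.8,  1.2]), array([-0.03,  0.03, -0.14])]
```

{"op": "apply_moves", "data": {"moves": [[1, 3, 20, 1, 0, 0, 0], [1, 0, 20, 0, 0, 0, 0], [1, 0, 8, 0, 0, 0, 0], [1, 0, 3, 0, 0, 0, 0], [1, 0, 3, 0, 0, 0, 0], [1, 0, 2, 0, 0, 0, 0], [1, 0, 0, 0, 0, 0, 0]]}}

```text
time: 20.3
tool_pos: [0.5465, -0.0058, 0.026]
tool_rot: [0.516, -0.514, 0.484, -0.485]
contact_force: [1.5, 0.3, -0.3]
gripper_width: 0.36
```

{"op": "apply_moves", "data": {"moves": [[1, 0, 2, 0, 0, 0, 0], [1, 0, 2, 0, 0, 0, 0], [1, 0, 0, 0, 0, 0, 0]]}}

```text
time: 20.6
tool_pos: [0.5459, -0.0059, 0.0213]
tool_rot: [0.516, -0.514, 0.485, -0.484]
contact_force: [0.3, -0.2, -1.1]
gripper_width: 0.362
```

{"op": "apply_moves", "data": {"moves": [[1, 0, 4, 0, 0, 0, 0], [1, 0, 4, 0, 0, 0, 0], [1, 0, 2, 0, 0, 0, 0], [1, 0, 1, 0, 0, 0, 0], [1, 0, 0, 0, 0, 0, 0]]}}

```text
time: 21.1
tool_pos: [0.5459, -0.0058, 0.0102]
tool_rot: [0.516, -0.514, 0.485, -0.484]
contact_force: [-0.5, -0.6, -0.2]
gripper_width: 0.357
```

{"op": "apply_moves", "data": {"moves": [[1, 0, 1, 0, 0, 0, 0], [1, 0, 0, 0, 0, 0, 0]]}}

```text
time: 21.3
tool_pos: [0.5462, -0.0058, 0.0095]
tool_rot: [0.516, -0.514, 0.485, -0.485]
contact_force: [-0.2, -0.2, 0.3]
gripper_width: 0.361
```

{"op": "apply_moves", "data": {"moves": [[1, 0, 1, 0, 0, 0, 0], [1, 0, 0, 0, 0, 0, 0]]}}

```text
time: 21.5
tool_pos: [0.5461, -0.0058, 0.0084]
tool_rot: [0.516, -0.514, 0.485, -0.485]
contact_force: [1.2, 0.5, -0.3]
gripper_width: 0.36
```

{"op": "apply_moves", "data": {"moves": [[1, 0, 0.7, 0, 0, 0, 0], [1, 0, 0, 0, 0, 0, 0]]}}

```text
time: 21.7
tool_pos: [0.5461, -0.0058, 0.0077]
tool_rot: [0.516, -0.514, 0.485, -0.484]
contact_force: [-0.4, -0.1, 0.1]
gripper_width: 0.361
```

{"op": "apply_moves", "data": {"moves": [[1, 0, 0.7, 0, 0, 0, 0], [0.25, 0, 0, 0, 0, 0, 0], [0.15, 0, 0, 0, 0, 0, 0], [0, 0, 0, 0, 0, 0, 0], [-0.3, 0, 0, 0, 0, 0, 0], [-0.5, 0, -10, 0, 0, 0, 0], [-1, 0, -40, 0, 0, 0, 0], [-1, 0, -50, 0, 0, 0, 0], [-1, -30, -20, 0, 0, 0, 0], [-1, 0, 0, 0, 0, 0, 0]]}}

```text
time: 22.7
tool_pos: [0.5473, 0.0255, 0.1332]
tool_rot: [0.519, -0.512, 0.481, -0.486]
contact_force: [0.9, 0.4, 0.5]
gripper_width: 1.001
```

```bash
python3 - <<'E'
from h import *
import pickle
s=manip.state();im=manip.grab_frame("wrist");pickle.dump(s,open("s7.pkl","wb"))
print(s["tool_pos"],go([.6163,.2886,.011],1.6314+np.pi/2,s))
cv2.imwrite("pics/w7raw.png",im)
C=wcam(s)
# white flange blob near track
g=im.astype(int);m=((im.min(2)>170)).astype(np.uint8)
n,l,st,c=cv2.connectedComponentsWithStats(m)
for i in range(1,n):
    if st[i,4]>150: print(st[i],c[i].round(1),ww(*c[i],.044,C).round(4))
E
```

```text
[0.54729583 0.02546544 0.13324083] [array([-258.1,  123.5,   84. ]), array([-0.67,  0.14, -0.07])]
[230 200  50   6 265] [253.6 202.7] [0.5438 0.0173 0.044 ]
[221 205  13  77 508] [226.6 241.2] [ 0.5211 -0.0211  0.044 ]
[231 207   7  99 243] [234.4 252. ] [ 0.5286 -0.0317  0.044 ]
[ 239  207   35   78 1773] [255.2 244.2] [ 0.5475 -0.0225  0.044 ]
[278 206   9 111 349] [282.2 266.1] [ 0.5744 -0.0442  0.044 ]
[274 208   5 102 301] [276. 256.] [ 0.5676 -0.0336  0.044 ]
```

{"op": "apply_moves", "data": {"moves": [[-1, -40, 0, 12, -0.6, 0, 0], [-1, -40, 0, 13, 0, 0, 0], [-0.6, -40, 0, 13, 0, 0, 0], [-0.4, -40, 0, 13, 0, 0, 0], [-0.4, -40, 10, 13, 0, 0, 0], [-0.4, -40, 20, 13, 0, 0, 0], [-0.4, -18, 30, 7, 0, 0, 0], [-0.4, 0, 20, 0, 0, 0, 0], [-0.4, 0, 20, 0, 0, 0, 0], [-0.4, 0, 0, 0, 0, 0, 0]]}}

```text
time: 23.75
tool_pos: [0.6075, 0.2848, 0.021]
tool_rot: [-0.51, 0.52, -0.489, 0.48]
contact_force: [-0.9, -0.5, -1.3]
gripper_width: 0.698
```

```bash
python3 - <<'E'
from h import *
s=manip.state();im=manip.grab_frame("wrist");C=wcam(s)
print(s["tool_pos"],go([.6163,.2886,.001],1.6314+np.pi/2,s))
cv2.imwrite("pics/w8raw.png",im)
p=wp([.6163,.2886,.038],C);print("pred",p)
u,v=p.round().astype(int);r=im[v-45:v+46,u-45:u+46].astype(int)
m=(r.max(2)<95).astype(np.uint8)
n,l,st,c=cv2.connectedComponentsWithStats(m)
for i in range(1,n):
    if st[i,4]>60: print(st[i],(c[i]+[u-45,v-45]).round(1))
for row in r[::5,::4].mean(2): print(' '.join('%3d'%x for x in row))
E
```

```text
[0.60746429 0.28483308 0.02096499] [array([-3.2, 19.8,  9.4]), array([1.07, 0.02, 0.08])]
pred [275.43467301 240.69395163]
[  15    0   62   71 3432] [274.6 231.2]
[88 37  3 42 86] [319.3 255.8]
146 147 149 155 160 165 165 130  60  62  62  62  62  64  74 124 148 146 147 147 145 147 150
148 149 149 154 159 163  72  62  60  58  60  59  62  63  64  65  80 147 148 145 143 147 150
147 147 150 155 157 143  61  58  58  57  57  58  61  63  63  65  62 135 146 143 143 146 148
140 144 147 152 155  63  57  57  55  55  60  60  58  60  57  61  66  63 145 144 144 145 149
141 143 148 155 156  57  54  59  65  60  57  57  57  57  58  59  59  55 144 145 145 147 152
142 144 148 157 157  52  60  59  57  58  67  56  56  61  57  56  56  57 121 142 144 146 151
142 145 149 153 161  59  57  57  57  55  56  56  57  58  55  55  58  57  56 139 140 145 149
145 145 148 150  60  58  59  57  57  57  57  55  56  55  56  55  56  56  56 118 143 148 151
148 149 152 155  57  58  58  57  57  59  49  46  43  45  55  54  57  54  55  66 145 148 150
153 154 158 159  56  60  59  57  58  56  51  48  46  45  55  54  54  55  57  75 147 146 143
157 160 160 160  84  60  57  71  58  57  55  55  62  55  55  56  56  54  56 144 147 143 127
161 159 155 155 165  58  60  60  60  57  57  57  56  56  56  60  55  56  64 146 145 147 112
164 163 161 161 171 123  58  59  60  59  59  57  59  57  57  59  56  50 146 146 147 146  79
161 160 135 167 167 170 172  71  59  59  58  58  59  59  58  56 151 154 150 147 145 147  53
168 163 167 170 169 169 169 166 172 178 145  90 118 172 164 161 157 153 149 144 143 143  50
172 168 172 174 174 173 171 167 171 172 170 172 170 168 169 169 166 161 157 151 147 144 144
173 174 175 176 175 176 176 174 172 172 172 171 170 168 169 169 168 168 163 157 152 148 146
175 172 176 176 176 176 174 173 172 171 172 173 172 171 168 167 169 168 167 163 157 152 149
176 172 174 176 175 174 173 172 170 172 172 173 173 173 171 171 171 173 168 165 161 157 151
```

{"op": "apply_moves", "data": {"moves": [[-0.4, -5, 5, 9, 1, 0, 0], [-0.4, 0, 8, 0, 0, 0, 0], [-0.4, 0, 7, 0, 0, 0, 0], [-0.2, 0, 0, 0, 0, 0, 0], [0, 0, 0, 0, 0, 0, 0], [0.2, 0, 0, 0, 0, 0, 0], [0.3, 0, 0, 0, 0, 0, 0], [1, 0, 0, 0, 0, 0, 0], [1, 0, 0, 0, 0, 0, 0], [1, 0, 0, 0, 0, 0, 0]]}}

```text
time: 24.8
tool_pos: [0.6206, 0.2923, 0.0077]
tool_rot: [0.518, -0.512, 0.483, -0.486]
contact_force: [-1.1, -0.7, 3.6]
gripper_width: 0.353
```

```bash
python3 - <<'E'
from h import *
s=manip.state();a=1.6314+np.pi/2
print(s["tool_pos"],s["contact_force"],go([.548,-.042,.082],a,s))
E
```

```text
[0.62063963 0.29229128 0.00773514] [-1.0872739  -0.72024274  3.61772621] [array([329.1, -75.8, -92.1]), array([-0.56,  0.02, -0.11])]
```

{"op": "apply_moves", "data": {"moves": [[0.1, 0, 0, 0, 0, 0, 0], [-0.1, 0, 0, 0, -0.5, 0, 0], [-0.1, 0, 6, 0, 0, 0, 0], [-0.1, 0, 0, 0, 0, 0, 0], [0.2, 0, 0, 0, 0, 0, 0], [0.3, 0, 0, 0, 0, 0, 0], [1, 0, 0, 0, 0, 0, 0], [1, 0, 0, 0, 0, 0, 0], [1, 0, 0, 0, 0, 0, 0]]}}

```text
time: 25.7
tool_pos: [0.6202, 0.2922, 0.0009]
tool_rot: [0.515, -0.515, 0.485, -0.484]
contact_force: [0.8, -1.3, -0.7]
gripper_width: 0.358
```

```bash
python3 - <<'E'
from h import *
s=manip.state();a=1.6314+np.pi/2
print(s["tool_pos"],s["contact_force"],go([.548,-.042,.082],a,s))
im=cv2.imread("pics/w7raw.png")
cv2.imwrite("pics/w7.png",cv2.resize(im[180:340,200:310],(412,600),interpolation=cv2.INTER_CUBIC))
E
```

```text
[0.62016184 0.29218615 0.00094469] [ 0.80342503 -1.34522705 -0.66334996] [array([329. , -81.6, -92.3]), array([-0.  ,  0.01, -0.1 ])]
```

View pics/w7.png

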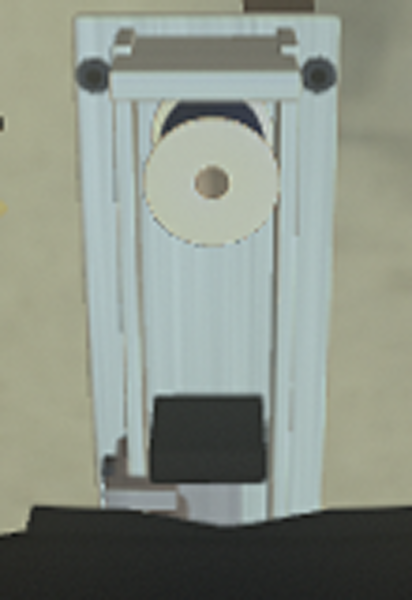

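Spool_2 stands upright in the channel, its flange centre at (211,181). The follower's front edge is at row 396. Next is the target for spool_1.

```bash
python3 - <<'E'
from h import *
import pickle
C=wcam(pickle.load(open("s7.pkl","rb")));f=lambda u,v,z:ww((u+.5)/3.745-.5+200,(v+.5)/3.75-.5+180,z,C).round(4)
print("sp2",f(211.5,181,.044),f(211.5,246,.044),"stop",f(205,99,.042),"foll",f(208,396,.04),f(208,483,.04),f(150,396,.04),f(266,396,.04))
E
```

```text
sp2 [ 0.5474 -0.0063  0.044 ] [ 0.5483 -0.0235  0.044 ] stop [0.5447 0.0136 0.042 ] foll [ 0.55   -0.0697  0.04  ] [ 0.5516 -0.0991  0.04  ] [ 0.5346 -0.0708  0.04  ] [ 0.5654 -0.0689  0.04  ]
```

{"op": "apply_moves", "data": {"moves": [[1, 0, -6, 0, 0, 0, 0], [1, 0, -25, 0, 0, 0, 0], [1, 0, -35, 0, 0, 0, 0], [1, 10, -20, -3, 0, 0, 0], [1, 30, 0, -8, 0, 0, 0], [1, 40, 0, -11, 0, 0, 0], [1, 40, 0, -11, 0, 0, 0], [1, 40, 0, -12, 0, 0, 0], [1, 40, 0, -12, 0, 0, 0], [1, 40, 0, -12, 0, 0, 0], [1, 40, 0, -12, 0, 0, 0], [1, 30, 0, -8, 0, 0, 0], [1, 15, 0, -3, 0, 0, 0], [1, 5, 0, 0, 0, 0, 0], [1, 0, 0, 0, 0, 0, 0], [1, 0, 0, 0, 0, 0, 0]]}}

```text
time: 27.3
tool_pos: [0.5488, -0.0419, 0.0865]
tool_rot: [0.516, -0.515, 0.485, -0.484]
contact_force: [-0.0, -0.5, -0.5]
gripper_width: 0.356
```

```bash
python3 - <<'E'
from h import *
s=manip.state();a=1.6314+np.pi/2
print(s["gripper_width"],s["contact_force"],go([.5487,-.0443,.03],a,s))
E
```

```text
0.3559629300847117 [-0.04157071 -0.45587024 -0.45621928] [array([ 2.5, 56.4, -0.2]), array([-0.01,  0.08, -0.13])]
```

{"op": "apply_moves", "data": {"moves": [[1, 2.5, 16, 0, 0, 0, 0], [1, 0, 15, 0, 0, 0, 0], [1, 0, 5, 0, 0, 0, 0], [1, 0, 4, 0, 0, 0, 0], [1, 0, 4, 0, 0, 0, 0], [1, 0, 0, 0, 0, 0, 0]]}}

```text
time: 27.9
tool_pos: [0.5483, -0.0452, 0.0418]
tool_rot: [0.515, -0.515, 0.485, -0.484]
contact_force: [-0.4, -0.1, -0.2]
gripper_width: 0.358
```

{"op": "apply_moves", "data": {"moves": [[1, 0, 4, 0, 0, 0, 0], [1, 0, 4, 0, 0, 0, 0], [1, 0, 4, 0, 0, 0, 0], [1, 0, 3, 0, 0, 0, 0], [1, 0, 2, 0, 0, 0, 0], [1, 0, 2, 0, 0, 0, 0], [1, 0, 0, 0, 0, 0, 0]]}}

```text
time: 28.6
tool_pos: [0.5483, -0.0453, 0.023]
tool_rot: [0.515, -0.515, 0.485, -0.484]
contact_force: [0.0, -0.2, -0.8]
gripper_width: 0.359
```

Bottom is at about 0.022, below the wall tops, with no contact.

{"op": "apply_moves", "data": {"moves": [[1, 0, 4, 0, 0, 0, 0], [1, 0, 4, 0, 0, 0, 0], [1, 0, 3, 0, 0, 0, 0], [1, 0, 2, 0, 0, 0, 0], [1, 0, 0, 0, 0, 0, 0]]}}

```text
time: 29.1
tool_pos: [0.5482, -0.0452, 0.0098]
tool_rot: [0.515, -0.515, 0.485, -0.484]
contact_force: [-0.2, 0.1, -0.7]
gripper_width: 0.357
```

{"op": "apply_moves", "data": {"moves": [[1, 0, 1, 0, 0, 0, 0], [1, 0, 1, 0, 0, 0, 0], [1, 0, 0, 0, 0, 0, 0]]}}

```text
time: 29.4
tool_pos: [0.5485, -0.0453, 0.0083]
tool_rot: [0.515, -0.515, 0.485, -0.484]
contact_force: [0.2, -0.1, -1.1]
gripper_width: 0.356
```

{"op": "apply_moves", "data": {"moves": [[1, 0, 0.7, 0, 0, 0, 0], [1, 0, 0.5, 0, 0, 0, 0], [1, 0, 0, 0, 0, 0, 0]]}}

```text
time: 29.7
tool_pos: [0.5487, -0.0453, 0.0077]
tool_rot: [0.515, -0.515, 0.485, -0.484]
contact_force: [-1.4, 0.4, 3.8]
gripper_width: 0.357
```

{"op": "apply_moves", "data": {"moves": [[0.25, 0, 0, 0, 0, 0, 0], [0.15, 0, 0, 0, 0, 0, 0], [0, 0, 0, 0, 0, 0, 0], [-0.3, 0, 0, 0, 0, 0, 0], [-0.3, 0, -10, 0, 0, 0, 0], [-0.3, 0, -40, 0, 0, 0, 0], [-0.3, 0, -50, 0, 0, 0, 0], [-0.3, 0, -10, 0, 0, 0, 0], [-0.3, 0, 0, 0, 0, 0, 0]]}}

```text
time: 30.6
tool_pos: [0.551, -0.046, 0.1212]
tool_rot: [0.517, -0.513, 0.483, -0.486]
contact_force: [-0.4, -0.5, 0.1]
gripper_width: 0.647
```

```bash
python3 - <<'E'
from h import *
s=manip.state();a=1.6314+np.pi/2
im=manip.grab_frame("wrist")
print(s["tool_pos"],s["contact_force"],go([.5402,-.1202,.041],a,s))
cv2.imwrite("pics/w9.png",cv2.resize(im[130:330,190:320],(390,600),interpolation=cv2.INTER_CUBIC))
E
```

```text
[ 0.55095677 -0.04595548  0.12122812] [-0.43171267 -0.52534239  0.08245325] [array([ 73.4,  80.1, -15.8]), array([-0.4 ,  0.02,  0.01])]
```

View pics/w9.png

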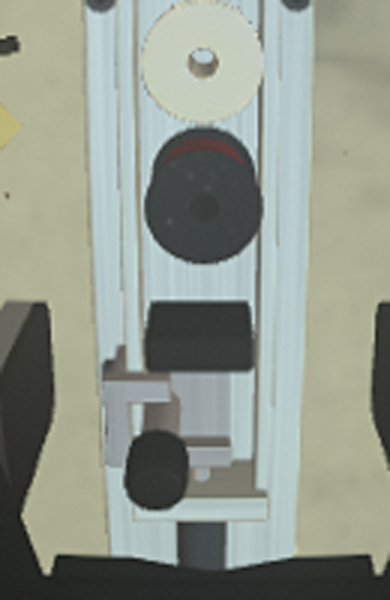

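Both spools stand upright in the channel (white at (203,60), black at (204,205)). The follower is still hooked, with the knob at (157,468). I'll take the knob again.

{"op": "apply_moves", "data": {"moves": [[-0.3, 25, 0, -6, -0.4, 0, 0], [-0.3, 30, 0, -6, 0, 0, 0], [-0.3, 18, 10, -4, 0, 0, 0], [-0.3, 0, 25, 0, 0, 0, 0], [-0.3, 0, 15, 0, 0, 0, 0], [-0.3, 0, 10, 0, 0, 0, 0], [-0.3, 0, 0, 0, 0, 0, 0], [-0.3, 0, 0, 0, 0, 0, 0]]}}

```text
time: 31.45
tool_pos: [0.5367, -0.1188, 0.057]
tool_rot: [-0.514, 0.517, -0.487, 0.482]
contact_force: [0.0, -0.5, 1.0]
gripper_width: 0.651
```

```bash
python3 - <<'E'
from h import *
s=manip.state();a=1.6314+np.pi/2
print(s["tool_pos"],s["contact_force"],go([.5400,-.1202,.041],a,s))
E
```

```text
[ 0.5366564  -0.11881931  0.05697539] [ 0.00780737 -0.51580873  0.97353991] [array([ 1.6, 15.9,  3.4]), array([ 0.42,  0.06, -0.11])]
```

{"op": "apply_moves", "data": {"moves": [[-0.3, 1.5, 6, 3.4, 0.4, 0, 0], [-0.3, 0, 6, 0, 0, 0, 0], [-0.3, 0, 4, 0, 0, 0, 0], [-0.3, 0, 0, 0, 0, 0, 0]]}}

```text
time: 31.85
tool_pos: [0.5395, -0.1202, 0.0402]
tool_rot: [0.515, -0.515, 0.485, -0.484]
contact_force: [-0.6, -0.5, 0.7]
gripper_width: 0.65
```

```bash
python3 - <<'E'
from h import *
s=manip.state();a=1.6314+np.pi/2
print(s["tool_pos"],s["contact_force"],go([.5400,-.1202,.041],a,s))
E
```

```text
[ 0.53948944 -0.12024266  0.04024508] [-0.57543452 -0.48861665  0.67721023] [array([-0. , -0.8,  0.5]), array([ 0.08,  0.02, -0.13])]
```

Close gently.

{"op": "apply_moves", "data": {"moves": [[0, 0, 0, 0, 0, 0, 0], [0.3, 0, 0, 0, 0, 0, 0], [0.5, 0, 0, 0, 0, 0, 0], [0.6, 0, 0, 0, 0, 0, 0], [1, 0, 0, 0, 0, 0, 0], [1, 0, 0, 0, 0, 0, 0], [1, 0, 0, 0, 0, 0, 0]]}}

```text
time: 32.55
tool_pos: [0.5402, -0.1206, 0.0416]
tool_rot: [0.515, -0.515, 0.485, -0.484]
contact_force: [-2.9, -0.0, 4.2]
gripper_width: 0.18
```

{"op": "apply_moves", "data": {"moves": [[1, 0.7, 0, 0, 0, 0, 0], [1, 0.7, 0, 0, 0, 0, 0], [1, 0.6, 0, 0, 0, 0, 0], [1, 0, 0, 0, 0, 0, 0]]}}

```text
time: 32.95
tool_pos: [0.5402, -0.1208, 0.0415]
tool_rot: [0.516, -0.514, 0.486, -0.483]
contact_force: [-2.4, 6.1, 6.1]
gripper_width: 0.176
```

{"op": "apply_moves", "data": {"moves": [[1, 0.7, 0, 0, 0, 0, 0], [1, 0.7, 0, 0, 0, 0, 0], [1, 0.6, 0, 0, 0, 0, 0], [1, 0, 0, 0, 0, 0, 0]]}}

```text
time: 33.35
tool_pos: [0.5405, -0.1222, 0.0415]
tool_rot: [0.517, -0.513, 0.486, -0.483]
contact_force: [-1.2, 8.1, 7.1]
gripper_width: 0.18
```

{"op": "apply_moves", "data": {"moves": [[1, 0.6, 0, 0, 0, 0, 0], [1, 0.5, 0, 0, 0, 0, 0], [1, 0, 0, 0, 0, 0, 0]]}}

```text
time: 33.65
tool_pos: [0.5406, -0.1232, 0.0415]
tool_rot: [0.517, -0.513, 0.486, -0.483]
contact_force: [-2.4, 8.0, 7.3]
gripper_width: 0.176
```

{"op": "apply_moves", "data": {"moves": [[1, 0.4, -0.7, 0, 0, 0, 0], [1, 0.3, -0.5, 0, 0, 0, 0], [1, 0, 0, 0, 0, 0, 0]]}}

```text
time: 33.95
tool_pos: [0.5404, -0.1235, 0.0416]
tool_rot: [0.517, -0.513, 0.486, -0.483]
contact_force: [-0.1, 8.9, 1.6]
gripper_width: 0.175
```

{"op": "apply_moves", "data": {"moves": [[1, 0, 0, 2, 0, 0, 0], [1, 0, 0, 2, 0, 0, 0], [1, 0, 0, 0, 0, 0, 0]]}}

```text
time: 34.25
tool_pos: [0.544, -0.1233, 0.0416]
tool_rot: [0.516, -0.513, 0.487, -0.482]
contact_force: [-1.4, 8.4, 3.1]
gripper_width: 0.18
```

{"op": "apply_moves", "data": {"moves": [[1, 0, 0, 2, 0, 0, 0], [1, 0, 0, 2, 0, 0, 0], [1, 0, 0, 2, 0, 0, 0], [1, 0, 0, 1.5, 0, 0, 0], [1, 0, 0, 0, 0, 0, 0]]}}

```text
time: 34.75
tool_pos: [0.5514, -0.1228, 0.0415]
tool_rot: [0.516, -0.513, 0.487, -0.482]
contact_force: [-1.5, 8.4, 4.1]
gripper_width: 0.174
```

{"op": "apply_moves", "data": {"moves": [[1, -1, 0, 0, 0, 0, 0], [1, -2, 0, 0, 0, 0, 0], [1, -2, 0, 0, 0, 0, 0], [1, -2, 0, 0, 0, 0, 0], [1, -2, 0, 0, 0, 0, 0], [1, -2, 0, 0, 0, 0, 0], [1, -2, 0, 0, 0, 0, 0], [1, -2, 0, 0, 0, 0, 0], [1, 0, 0, 0, 0, 0, 0]]}}

```text
time: 35.65
tool_pos: [0.5505, -0.108, 0.0416]
tool_rot: [0.516, -0.514, 0.487, -0.483]
contact_force: [-1.4, 7.6, 3.0]
gripper_width: 0.179
```

{"op": "apply_moves", "data": {"moves": [[1, -2, 0, 0, 0, 0, 0], [1, -2, 0, 0, 0, 0, 0], [1, -2, 0, 0, 0, 0, 0], [1, -1.5, 0, 0, 0, 0, 0], [1, -1, 0, 0, 0, 0, 0], [1, 0, 0, 0, 0, 0, 0]]}}

```text
time: 36.25
tool_pos: [0.5499, -0.0997, 0.0416]
tool_rot: [0.516, -0.514, 0.486, -0.483]
contact_force: [-0.7, 7.2, 3.0]
gripper_width: 0.18
```

{"op": "apply_moves", "data": {"moves": [[1, -1, 0, 0, 0, 0, 0], [1, -1, 0, 0, 0, 0, 0], [1, -1, 0, 0, 0, 0, 0], [1, -1, 0, 0, 0, 0, 0], [1, -1, 0, 0, 0, 0, 0], [1, -1, 0, 0, 0, 0, 0], [1, -1, 0, 0, 0, 0, 0], [1, -1, 0, 0, 0, 0, 0], [1, 0, 0, 0, 0, 0, 0]]}}

```text
time: 37.15
tool_pos: [0.5495, -0.092, 0.0416]
tool_rot: [0.516, -0.514, 0.486, -0.483]
contact_force: [-0.3, 7.1, 1.1]
gripper_width: 0.182
```

{"op": "apply_moves", "data": {"moves": [[1, -0.8, 0, 0, 0, 0, 0], [1, -0.8, 0, 0, 0, 0, 0], [1, -0.8, 0, 0, 0, 0, 0], [1, -0.6, 0, 0, 0, 0, 0], [1, 0, 0, 0, 0, 0, 0]]}}

```text
time: 37.65
tool_pos: [0.5493, -0.089, 0.0416]
tool_rot: [0.516, -0.514, 0.486, -0.483]
contact_force: [-1.3, 6.0, 1.5]
gripper_width: 0.182
```

{"op": "apply_moves", "data": {"moves": [[1, -0.6, 0, 0, 0, 0, 0], [1, -0.6, 0, 0, 0, 0, 0], [1, 0, 0, 0, 0, 0, 0]]}}

```text
time: 37.95
tool_pos: [0.5492, -0.0879, 0.0416]
tool_rot: [0.516, -0.514, 0.486, -0.483]
contact_force: [-0.8, 6.9, 2.2]
gripper_width: 0.177
```

{"op": "apply_moves", "data": {"moves": [[1, -0.6, 0, 0, 0, 0, 0], [1, -0.6, 0, 0, 0, 0, 0], [1, -0.6, 0, 0, 0, 0, 0], [1, 0, 0, 0, 0, 0, 0]]}}

```text
time: 38.35
tool_pos: [0.5491, -0.0862, 0.0416]
tool_rot: [0.516, -0.514, 0.486, -0.483]
contact_force: [-1.2, 6.2, 1.8]
gripper_width: 0.179
```

{"op": "apply_moves", "data": {"moves": [[1, -0.5, 0, 0, 0, 0, 0], [1, -0.5, 0, 0, 0, 0, 0], [1, 0, 0, 0, 0, 0, 0]]}}

```text
time: 38.65
tool_pos: [0.5491, -0.0852, 0.0416]
tool_rot: [0.516, -0.514, 0.486, -0.483]
contact_force: [-0.3, 5.4, 2.2]
gripper_width: 0.184
```

{"op": "apply_moves", "data": {"moves": [[1, -0.5, 0, 0, 0, 0, 0], [1, -0.5, 0, 0, 0, 0, 0], [1, 0, 0, 0, 0, 0, 0]]}}

```text
time: 38.95
tool_pos: [0.549, -0.0842, 0.0416]
tool_rot: [0.516, -0.514, 0.486, -0.483]
contact_force: [-0.6, 5.3, 1.5]
gripper_width: 0.18
```

{"op": "apply_moves", "data": {"moves": [[1, -0.4, 0, 0, 0, 0, 0], [1, -0.4, 0, 0, 0, 0, 0], [1, 0, 0, 0, 0, 0, 0]]}}

```text
time: 39.25
tool_pos: [0.549, -0.0839, 0.0416]
tool_rot: [0.516, -0.514, 0.486, -0.483]
contact_force: [-0.5, 5.7, 1.0]
gripper_width: 0.177
```

{"op": "apply_moves", "data": {"moves": [[1, -0.4, 0, 0, 0, 0, 0], [1, -0.4, 0, 0, 0, 0, 0], [1, 0, 0, 0, 0, 0, 0]]}}

```text
time: 39.55
tool_pos: [0.5489, -0.0839, 0.0416]
tool_rot: [0.516, -0.514, 0.486, -0.484]
contact_force: [-0.5, 5.9, -1.3]
gripper_width: 0.18
```

{"op": "apply_moves", "data": {"moves": [[1, -0.4, 0, 0, 0, 0, 0], [1, 0, 0, 0, 0, 0, 0]]}}

```text
time: 39.75
tool_pos: [0.5489, -0.0838, 0.0417]
tool_rot: [0.515, -0.515, 0.485, -0.484]
contact_force: [-0.6, 5.1, -3.7]
gripper_width: 0.186
```

{"op": "apply_moves", "data": {"moves": [[1, -0.4, 0, 0, 0, 0, 0], [1, -0.4, 0, 0, 0, 0, 0], [1, 0, 0, 0, 0, 0, 0]]}}

```text
time: 40.05
tool_pos: [0.5489, -0.0836, 0.0418]
tool_rot: [0.515, -0.515, 0.485, -0.484]
contact_force: [0.5, 2.4, -5.7]
gripper_width: 0.179
```

{"op": "apply_moves", "data": {"moves": [[1, -0.4, 0, 0, 0, 0, 0], [1, -0.4, 0, 0, 0, 0, 0], [1, 0, 0, 0, 0, 0, 0]]}}

```text
time: 40.35
tool_pos: [0.5489, -0.0833, 0.0418]
tool_rot: [-0.515, 0.515, -0.485, 0.484]
contact_force: [1.2, -2.0, -9.0]
gripper_width: 0.177
```

{"op": "apply_moves", "data": {"moves": [[1, 0.3, 0.6, 0, 0, 0, 0], [1, 0, 0.3, 0, 0, 0, 0], [1, 0, 0, 0, 0, 0, 0]]}}

```text
time: 40.65
tool_pos: [0.5493, -0.0832, 0.0417]
tool_rot: [0.515, -0.515, 0.485, -0.484]
contact_force: [-1.9, -2.3, -3.9]
gripper_width: 0.183
```

{"op": "apply_moves", "data": {"moves": [[0.6, 0, 0, 0, 0, 0, 0], [0.5, 0, 0, 0, 0, 0, 0], [0.3, 0, 0, 0, 0, 0, 0], [0, 0, 0, 0, 0, 0, 0], [-0.3, 0, 0, 0, 0, 0, 0], [-0.3, 0, -10, 0, 0, 0, 0], [-0.3, 0, -40, 0, 0, 0, 0], [-0.3, 0, -50, 0, 0, 0, 0], [-0.3, 0, -30, 0, 0, 0, 0], [-0.3, 0, 0, 0, 0, 0, 0], [-0.3, 0, 0, 0, 0, 0, 0]]}}

```text
time: 41.75
tool_pos: [0.5499, -0.0832, 0.173]
tool_rot: [0.516, -0.514, 0.484, -0.485]
contact_force: [-0.8, -1.1, -0.3]
gripper_width: 0.646
```

```bash
python3 - <<'E'
from h import *
s=manip.state();C=wcam(s);im=manip.grab_frame("wrist");cv2.imwrite("pics/w10.png",im)
print(s["tool_pos"],s["contact_force"])
# profile along centre line of the track at z=.044 (spool tops)
ax=np.array([-.0606,.998]);o=np.array([.5461,.0125])
for d in np.arange(-.006,.125,.003):
    p=o-ax*d;u,v=wp([p[0],p[1],.044],C).round().astype(int);print(round(d*1000),im[v,u].tolist(),end="; ")
hsv=cv2.cvtColor(im,cv2.COLOR_BGR2HSV)
def circ(m,n):
    k,l,st,c=cv2.connectedComponentsWithStats(m.astype(np.uint8))
    for i in range(1,k):
        if 400<st[i,4]<6000: print("\n",n,st[i],ww(st[i,0]+st[i,2]/2,st[i,1]+st[i,3]/2,.044,C).round(4))
circ((im.max(2)<90),"dark")
circ((im[...,2]>im[...,0]+12)&(im[...,2]>190),"cream")
E
```

```text
[ 0.5499355  -0.08320961  0.17303956] [-0.83016512 -1.0824653  -0.2779315 ]
-6 [208, 203, 184]; -3 [207, 203, 185]; 0 [157, 173, 168]; 3 [189, 202, 195]; 6 [187, 201, 193]; 9 [185, 201, 192]; 12 [185, 198, 191]; 15 [210, 205, 186]; 18 [204, 199, 181]; 21 [193, 200, 193]; 24 [188, 201, 194]; 27 [185, 202, 193]; 30 [187, 203, 194]; 33 [65, 67, 69]; 36 [69, 69, 65]; 39 [69, 69, 64]; 42 [68, 69, 64]; 45 [109, 108, 102]; 48 [202, 198, 179]; 51 [58, 61, 58]; 54 [69, 68, 63]; 57 [69, 69, 64]; 60 [67, 67, 63]; 63 [68, 69, 64]; 66 [63, 64, 60]; 69 [63, 65, 61]; 72 [63, 64, 62]; 75 [55, 57, 53]; 78 [173, 168, 159]; 81 [172, 168, 158]; 84 [173, 168, 159]; 87 [99, 105, 109]; 90 [61, 62, 58]; 93 [61, 64, 58]; 96 [65, 66, 62]; 99 [64, 66, 62]; 102 [65, 66, 62]; 105 [66, 68, 62]; 108 [65, 67, 63]; 111 [56, 58, 54]; 114 [178, 168, 158]; 117 [176, 166, 157]; 120 [177, 167, 157]; 123 [176, 166, 156]; 
 dark [   8    0   23  188 2566] [0.25   0.0149 0.044 ]

 dark [ 244  120   35   44 1216] [ 0.5498 -0.0418  0.044 ]

 cream [116  38  12 110 696] [0.4035 0.0048 0.044 ]
```

```bash
python3 -c "
from plant import manip
print(manip.job_done(), manip.state()['time'])"
```

```text
the job is handed in; nothing more can be done
the job is handed in; nothing more can be done
```

Both spools are loaded in the feed track and the job is handed in, at about 42 s of the 72 s allowed.

- **Parking the follower:** I pulled it back by its knob and felt the catch's back stop at a pull of about 0.094 m. The reading there was about 11 N. I then shifted the knob about 12 mm sideways and let it come forward onto the tooth, where it stayed parked.
- **Placing the spools:** I stood the blue spool by the end stop and the dark red one behind it. A picture showed both upright in the channel with the follower still hooked.
- **Closing up:** I unhooked the knob and moved the follower forward in steps of 2 mm, then down to 0.4 mm. It stopped at about 0.054 m, against the expected 0.0535 m. I let go once the spring's load was resting on the spools.

**Last checks:** The picture limit was reached, so I could not view the final image. I checked it by reading pixel values along the track instead. They show end stop, blue spool, red spool and follower in one row with no visible gap, the spool holes about 32 mm apart. The gripper was clear above the track and touching nothing.

**What disagreed:**
- **Fingertip position:** the fingertips stood about 20 mm behind the stated TCP rather than 19 mm ahead of it. The first close on the knob therefore shut above it, touching nothing, and I worked from measured heights after that.
- **Which red spool:** a second red spool with black flanges stands farther back beside a yellow one. I took it for scenery and left it alone, judging by position and size rather than anything conclusive.

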